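# Take the rock out of a board-test jig plate

## Task

One corner of the aluminium jig plate rocks. Press down on its black corner pads with the fingertips until you find the corner that gives, press the red folding shim of that corner fully flat (leaving the other three shims up), then press firmly on the same corner pad again to prove that it no longer gives, and draw clear. Everything is done by pressing: do not lift the plate, and keep off the circuit board and camera on the plate and leave the things lying around where they are.

Things in the scene. Friction and masses are not known exactly. Their poses are not given: they have to be found in the camera images.
- jig_plate: aluminium jig plate, 150 x 196 x 10 mm, about 24 mm above a dark steel base (170 x 280 mm, fixed). Origin: its centre, 5 mm below its top; x to its back edge, y to its left, z up. A rubber-bushed stud in the middle keeps it level; one unknown corner has a 3 mm gap under its foot: there the pad sinks 2 to 3 mm under 2 to 3 N, stops hard and comes back; other corners are firm
- corner_front_left: black rubber pad, 34 x 34 x 3 mm, on the front-left corner of the plate (front = nearer the robot): the place to press that corner. Origin at the centre of the pad's top face, 8 mm above the plate's origin, 55 mm from it along the plate's x and 78 mm along its y; z up
- corner_front_right: black rubber pad, 34 x 34 x 3 mm, on the front-right corner of the plate (front = nearer the robot): the place to press that corner. Origin at the centre of the pad's top face, 8 mm above the plate's origin, 55 mm from it along the plate's x and 78 mm along its y; z up
- corner_back_left: black rubber pad, 34 x 34 x 3 mm, on the back-left corner of the plate (front = nearer the robot): the place to press that corner. Origin at the centre of the pad's top face, 8 mm above the plate's origin, 55 mm from it along the plate's x and 78 mm along its y; z up
- corner_back_right: black rubber pad, 34 x 34 x 3 mm, on the back-right corner of the plate (front = nearer the robot): the place to press that corner. Origin at the centre of the pad's top face, 8 mm above the plate's origin, 55 mm from it along the plate's x and 78 mm along its y; z up
- shim_front_left (a joint): angle (rad) of the front-left folding shim, a 52 mm lever hinged outside the plate's left edge: about 0 with its arm up (55 degrees), 0.95 pressed flat (level, pointing outward), its end stop. Flat, its toe reaches 3 mm below that corner's foot. Stiff: it stays where left, over centre near flat; 2 to 5 N at the pad folds it. Hinge line: along plate x, 108 mm from plate centre in y, 1 mm above its origin
- shim_front_left_pad (a point): centre of the upper face of the red thumb pad (26 mm along the hinge, 34 mm long, 6 mm thick) of the front-left shim, 55 mm from the plate's centre along plate x and 35 mm out from the hinge line. Pressing carries it on an arc, down about 26 mm and outward about 18 mm; flat, it is 35 mm outside the hinge line and 4.5 mm above the plate's origin
- shim_front_right (a joint): angle (rad) of the front-right folding shim, a 52 mm lever hinged outside the plate's right edge: about 0 with its arm up (55 degrees), 0.95 pressed flat (level, pointing outward), its end stop. Flat, its toe reaches 3 mm below that corner's foot. Stiff: it stays where left, over centre near flat; 2 to 5 N at the pad folds it. Hinge line: along plate x, 108 mm from plate centre in y, 1 mm above its origin
- shim_front_right_pad (a point): centre of the upper face of the red thumb pad (26 mm along the hinge, 34 mm long, 6 mm thick) of the front-right shim, 55 mm from the plate's centre along plate x and 35 mm out from the hinge line. Pressing carries it on an arc, down about 26 mm and outward about 18 mm; flat, it is 35 mm outside the hinge line and 4.5 mm above the plate's origin
- shim_back_left (a joint): angle (rad) of the back-left folding shim, a 52 mm lever hinged outside the plate's left edge: about 0 with its arm up (55 degrees), 0.95 pressed flat (level, pointing outward), its end stop. Flat, its toe reaches 3 mm below that corner's foot. Stiff: it stays where left, over centre near flat; 2 to 5 N at the pad folds it. Hinge line: along plate x, 108 mm from plate centre in y, 1 mm above its origin
- shim_back_left_pad (a point): centre of the upper face of the red thumb pad (26 mm along the hinge, 34 mm long, 6 mm thick) of the back-left shim, 55 mm from the plate's centre along plate x and 35 mm out from the hinge line. Pressing carries it on an arc, down about 26 mm and outward about 18 mm; flat, it is 35 mm outside the hinge line and 4.5 mm above the plate's origin
- shim_back_right (a joint): angle (rad) of the back-right folding shim, a 52 mm lever hinged outside the plate's right edge: about 0 with its arm up (55 degrees), 0.95 pressed flat (level, pointing outward), its end stop. Flat, its toe reaches 3 mm below that corner's foot. Stiff: it stays where left, over centre near flat; 2 to 5 N at the pad folds it. Hinge line: along plate x, 108 mm from plate centre in y, 1 mm above its origin
- shim_back_right_pad (a point): centre of the upper face of the red thumb pad (26 mm along the hinge, 34 mm long, 6 mm thick) of the back-right shim, 55 mm from the plate's centre along plate x and 35 mm out from the hinge line. Pressing carries it on an arc, down about 26 mm and outward about 18 mm; flat, it is 35 mm outside the hinge line and 4.5 mm above the plate's origin
- jig_board: small green circuit board, 40 x 59 x 14 mm, mounted on the back half of the plate's middle; origin under its centre; must not be touched
- jig_camera: small black camera module, 24 x 25 x 18 mm, mounted on the front half of the plate's middle; origin under its centre; must not be touched
- the_multimeter: dark hand-held multimeter, 146 x 70 x 41 mm, lying right of the base; origin under its centre
- red_driver: red screwdriver, 154 mm long, lying in front of the base; origin under its centre
- small_heat_sink: finned aluminium heat sink, 40 x 40 x 20 mm, lying left of the base; origin under its centre
- torque_wrench: small blue-handled wrench, 135 mm long, lying at the left; origin under its centre
- kapton_roll: roll of amber tape, 62 mm across, 12 mm high, lying at the left; origin under its centre
- caliper: steel caliper, 216 mm long, lying at the front edge; origin under its centre

How it is judged:
By the outcome, as a careful person would: the job done as asked, in the order asked, and still so for the second after the job is handed in, with the robot touching nothing.
It also fails if it takes over 61 s, if anything falls off the work surface, if the arm or the gripper's body presses on something with over 40 N, if the wrist force passes 120 N, or if a joint passes its speed limit or range.

## Robot

A 7-joint arm with a two-finger parallel gripper is mounted at the origin on a cart in front of the work surface, level with it; the furniture and walls round the work are solid. World frame = base frame: x ahead of the robot, y to its left, z up, the work surface at z = 0. Lengths are in m, angles in rad, forces in N, time in s.
With the tool pointing down it reaches from about 0.425 to 0.8 m from the base axis. Payload 8.3 kg.
Tool frame: the origin (TCP) lies at the very end of the fingers, on their centre line; the grasp point (between the pads) lies env.grip_point_offset behind it (env.grip_point_offset is the distance from the TCP to the grasp point, in m); z points along the fingers, y is the line along which they close (so a half turn about z gives the same grasp; the last joint's range is limited). The gripper opens to 85 mm and grips with 20 to 120 N. Pads are 22 mm wide; open, the fingers measure 114 mm over their backs; the gripper's body (76 mm by 85 mm) begins 54 mm behind the grasp point. The pads swing forward as they close: fully open they stand 13 mm farther back than shut.
Start: joints at [1.202, 0.383, 0.016, 1.37, -0.006, 1.388, -0.046], TCP at [0.188, -0.596, 0.201] pointing down, gripper open.
Joint ranges: [-2.95, 2.95], [-0.25, 2.06], [-1.52, 1.56], [0.18, 2.33], [-1.44, 4.58], [0.02, 2.06], [-3.01, 3.01]. Speed limits (rad/s): [2.39, 2.39, 3.01, 3.01, 3.14, 3.14, 3.14].

## Interface

Orientations are given as a unit quaternion [w, x, y, z].
In Python, from bench import env, cams, sign_off gives the robot as it stands. The module is installed in compiled form; this text tells all that it offers.
- The arm moves only by the tool arm_command, never from a script. Its argument "increments" is a list of rows, each a list of 5 numbers: the finger opening in m, from 0 to 0.0854, then the shift along the world's x, y, z in m, then the turn about the world's z in degrees. In form: [[grip, x, y, z, turn], ...]. A call has exactly 10 rows; each row is the pose to reach, as a shift and turn from the pose commanded when the call began; what a row does not reach only later rows make up. A row lasts 1/10 s, in which the tool goes at most 50 mm and 8.59 degrees, less where a joint would pass 70% of its speed; a pose out of reach is approached as far as the arm can. A call with a gripper value outside its range is refused whole. The fingers move at their own pace and stop on an object; the grip force is fixed at half the most. Time passes only in rows, so rows that repeat a pose let the fingers close, or fill a call up. It gives the time, the measured TCP pose, the force, the opening and the grip force at its end, in the units of the state.
- env.get_obs(): the state, without advancing time (a new reading comes with each control period).
- cams.capture(name): name is "scene" or "top" or "wrist"; returns a dict with "image" (480x640x3 uint8, blue, green, red), "mtx" (3x3 intrinsics, pixels), "position" and "rotation" of the camera in the world. Camera axes: x right, y up, looking along -z (the intrinsics and any distortion apply to the point x, -y, -z); pixel columns grow to the right and rows downward; lengths in m; the calibration is good to about 2 mm. A picture is of the moment at which its call begins. There is no depth.
- sign_off(): hands the job in; it is judged then, once.
The state is a dict: "t": time; "joint_pos": joint angles; "qd": joint speeds; "tau": joint torques, N m; "tool_pos": TCP position; "eef_rot": TCP orientation; "wrist_force": force on the tool from outside, world axes, zero at the start; "moment": the same for the moment, N m; "finger_gap": finger opening in m; "grasp_force": force on a finger pad.
Only numpy, scipy, OpenCV 4.12 (cv2) and the standard library are available. Lean on these libraries where they do the work, as an engineer would, in place of code of your own. Each camera call takes 0.05 s, during which the arm holds its last target. There are 200 camera calls.

## Working session

There is one attempt and no reset: what is moved stays moved. The work goes in short steps, Python scripts to look and compute and a tool call to move; the robot and the scene stay as the last step left them, time stands still between calls to the robot, and variables do not carry over. Pictures are saved under pics/ and viewed, at most 10 in all, crops included, and the job is handed in when it is done.

Besides the shell and the picture viewer there is one more tool, called after ">>>" by a JSON object that holds its "name" and its "arguments". arm_command: Moves the arm, as the interface text tells. Its arguments: {"type":"object","properties":{"increments":{"type":"array","items":{"type":"array","items":{"type":"number"}}}},"required":["increments"]}

```bash
mkdir -p pics; python3 - <<'E'
from bench import env,cams
import cv2,pickle
o=env.get_obs();print(o['t'],o['tool_pos'],o['eef_rot'],o['wrist_force'],o['finger_gap'],env.grip_point_offset)
for n in("top","scene"):
    c=cams.capture(n);cv2.imwrite(f"pics/{n}0.png",c["image"]);pickle.dump(c,open(f"{n}0.pkl","wb"));print(n,c["mtx"],c["position"],c["rotation"],[k for k in c])
E
```

```text
0.0 [ 0.18801432 -0.5954604   0.19977658] [-9.60671994e-04  9.88327733e-01  1.52339556e-01 -1.69963243e-04] [0.09331697 0.65235084 0.809491  ] 0.08554087679708622 0.0187
top [[443.67250567   0.         313.60333914]
 [  0.         443.67250567 246.8850877 ]
 [  0.           0.           1.        ]] [0.41433181 0.07250183 1.19950583] [-0.69585609 -0.02877627  0.02934971  0.71700406] ['image', 'mtx', 'position', 'rotation']
scene [[489.9541172    0.         323.24739469]
 [  0.         489.9541172  243.48271515]
 [  0.           0.           1.        ]] [-0.08075255  0.7612574   0.55749791] [-0.30259478 -0.17409775  0.48227675  0.80345225] ['image', 'mtx', 'position', 'rotation']
```

View pics/top0.png

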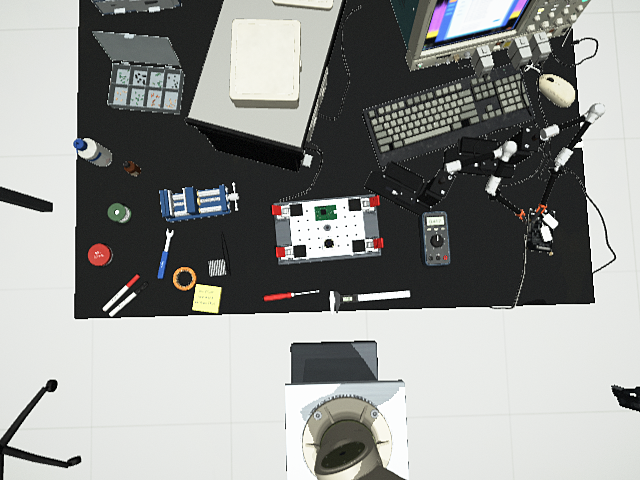

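View pics/scene0.png

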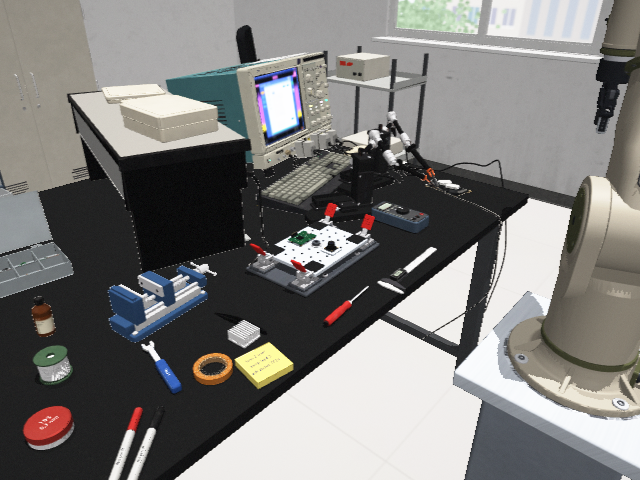

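The top view shows the plate (about columns 272–382, rows 195–262) with red shims at its left and right ends. The multimeter is on the right, and the driver and caliper are in front. The scene view shows all four shims up. I'll measure next.

```bash
cat >h.py <<'E'
import numpy as np,cv2,pickle
from scipy.spatial.transform import Rotation as R
def rot(c):
    q=np.array(c["rotation"]); return R.from_quat(np.r_[q[1:],q[0]]).as_matrix()
def ray(c,u,v):
    d=np.linalg.inv(c["mtx"])@[u,v,1]; return rot(c)@(d*[1,-1,-1])
def onz(c,u,v,z):
    d=ray(c,u,v);p=np.array(c["position"]);return p+d*(z-p[2])/d[2]
def proj(c,P):
    p=rot(c).T@(np.array(P)-c["position"]);p=c["mtx"]@(p*[1,-1,-1]);return p[:2]/p[2]
def tri(c1,uv1,c2,uv2):
    A=np.zeros((3,3));b=np.zeros(3)
    for c,uv in((c1,uv1),(c2,uv2)):
        d=ray(c,*uv);d/=np.linalg.norm(d);M=np.eye(3)-np.outer(d,d);A+=M;b+=M@np.array(c["position"])
    return np.linalg.solve(A,b)
def load(n): return pickle.load(open(n,"rb"))
E
python3 - <<'E'
from h import *
for n,(x0,x1,y0,y1) in {"top":(265,390,185,270),"scene":(235,390,195,300)}.items():
    c=load(n+"0.pkl");im=c["image"];h=cv2.cvtColor(im,cv2.COLOR_BGR2HSV)
    m=(((h[...,0]<8)|(h[...,0]>172))&(h[...,1]>130)&(h[...,2]>80)).astype(np.uint8)
    k,l,s,ce=cv2.connectedComponentsWithStats(m)
    for i in range(1,k):
        if s[i,4]>15 and x0<ce[i][0]<x1 and y0<ce[i][1]<y1: print(n,s[i],ce[i].round(1),onz(c,*ce[i],.08).round(3))
    cv2.imwrite(f"pics/{n}crop.png",cv2.resize(im[y0:y1,x0:x1],None,fx=5,fy=5,interpolation=cv2.INTER_CUBIC))
E
```

```text
top [369 195  11  12  99] [374.4 200.8] [ 0.62  -0.088  0.08 ]
top [272 205   9  10  87] [275.9 209.7] [0.605 0.163 0.08 ]
top [373 237  11  12  95] [378.3 242.7] [ 0.512 -0.094  0.08 ]
top [276 247   9  11  90] [279.9 251.7] [0.497 0.156 0.08 ]
scene [324 203  14  15 129] [330.2 209.5] [ 0.593 -0.052  0.08 ]
scene [361 214  14  16 151] [367.5 221.5] [ 0.489 -0.059  0.08 ]
scene [250 243  16  13  83] [257.5 248.6] [0.578 0.192 0.08 ]
scene [291 260  15  12  83] [298.3 265.7] [0.472 0.186 0.08 ]
```

View pics/topcrop.png

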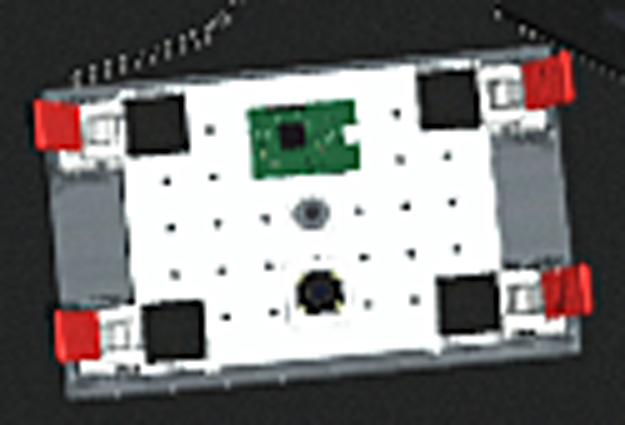

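View pics/scenecrop.png

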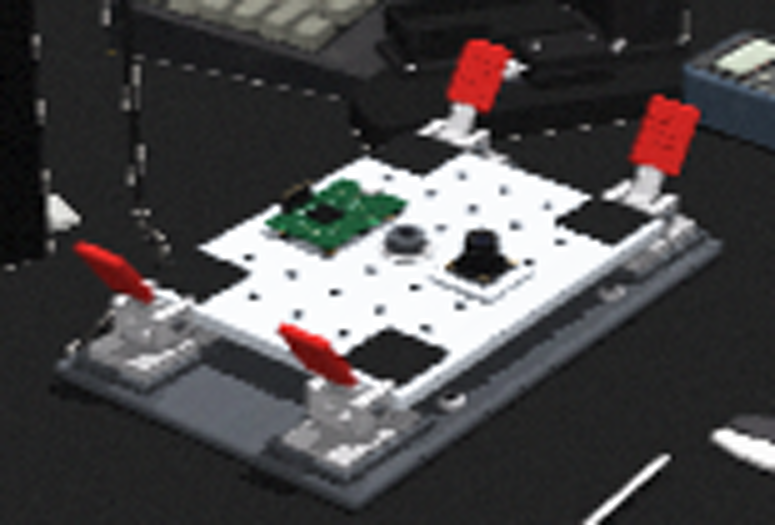

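The crops show the four black pads in the top view at crop (157,125), (449,99), (174,330) and (469,304). The scene view shows the front-left pad at (400,355) and the front-right at (606,221). The plate is yawed by about 5°.

```bash
python3 - <<'E'
from h import *
t=load("top0.pkl");s=load("scene0.pkl")
T={"BL":(157,125),"BR":(449,99),"FL":(174,330),"FR":(469,304)}
S={"FL":(400,355),"FR":(606,221)}
T={k:(265+x/5-.4,185+y/5-.4) for k,(x,y) in T.items()};S={k:(235+x/5-.4,195+y/5-.4) for k,(x,y) in S.items()}
for k in S:print(k,tri(t,T[k],s,S[k]).round(4))
red={"BR":((374.4,200.8),(330.2,209.5)),"FR":((378.3,242.7),(367.5,221.5)),"BL":((275.9,209.7),(257.5,248.6)),"FL":((279.9,251.7),(298.3,265.7))}
for k,(a,b) in red.items():print("red",k,tri(t,a,s,b).round(4))
for z in(.04,.055):
    P={k:onz(t,*v,z) for k,v in T.items()};c=sum(P.values())/4
    print(z,{k:p.round(4) for k,p in P.items()},c.round(4),[np.linalg.norm(P[a][:2]-P[b][:2]).round(4) for a,b in("BL BR".split(),"FL FR".split(),"BL FL".split(),"BR FR".split())])
    d=P["BL"]+P["FL"]-P["BR"]-P["FR"];print("yaw",np.degrees(np.arctan2(-d[0],d[1])))
E
```

```text
FL [0.5012 0.1074 0.0337]
FR [ 0.5112 -0.048   0.0324]
red BR [ 0.6248 -0.0913  0.0572]
red FR [ 0.5149 -0.0968  0.058 ]
red BL [0.6086 0.1656 0.058 ]
red FL [0.4987 0.1576 0.0567]
0.04 {'BL': array([0.61  , 0.1136, 0.04  ]), 'BR': array([ 0.6193, -0.041 ,  0.04  ]), 'FL': array([0.5012, 0.1076, 0.04  ]), 'FR': array([ 0.5103, -0.0474,  0.04  ])} [0.5602 0.0332 0.04  ] [np.float64(0.1549), np.float64(0.1553), np.float64(0.109), np.float64(0.1092)]
yaw 3.3797805771989724
0.055 {'BL': array([0.6075, 0.1131, 0.055 ]), 'BR': array([ 0.6166, -0.0396,  0.055 ]), 'FL': array([0.5001, 0.1072, 0.055 ]), 'FR': array([ 0.509 , -0.0459,  0.055 ])} [0.5583 0.0337 0.055 ] [np.float64(0.1529), np.float64(0.1533), np.float64(0.1075), np.float64(0.1078)]
yaw 3.3797805771989475
```

>>> {"name": "arm_command", "arguments": {"increments": [[0,0.025,0.042,0.0,8],[0,0.05,0.084,0.0,16],[0,0.075,0.126,0.0,24],[0,0.1,0.168,0.0,32],[0,0.125,0.21,0.0,40],[0,0.15,0.252,0.0,48],[0,0.175,0.294,0.0,56],[0,0.2,0.336,0.0,64],[0,0.225,0.378,0.0,72],[0,0.25,0.42,0.0,76]]}}

```text
t: 1.1
tool_pos: [0.4386, -0.1741, 0.2007]
eef_rot: [-0.0, 0.683, 0.73, -0.0]
wrist_force: [0.3, -0.8, -0.2]
finger_gap: 0.0001
grasp_force: 0.0
```

>>> {"name": "arm_command", "arguments": {"increments": [[0,0.025,0.042,-0.03,0],[0,0.05,0.084,-0.06,0],[0,0.073,0.128,-0.09,0],[0,0.073,0.128,-0.12,0],[0,0.073,0.128,-0.135,0],[0,0.073,0.128,-0.145,0],[0,0.073,0.128,-0.15,0],[0,0.073,0.128,-0.15,0],[0,0.073,0.128,-0.15,0],[0,0.073,0.128,-0.15,0]]}}

```text
t: 2.1
tool_pos: [0.5119, -0.0485, 0.0519]
eef_rot: [0.001, 0.685, 0.728, 0.0]
wrist_force: [-0.4, 0.6, 0.1]
finger_gap: 0.0001
grasp_force: 0.0
```

>>> {"name": "arm_command", "arguments": {"increments": [[0,0,0,-0.005,0],[0,0,0,-0.01,0],[0,0,0,-0.013,0],[0,0,0,-0.015,0],[0,0,0,-0.016,0],[0,0,0,-0.016,0],[0,0,0,-0.016,0],[0,0,0,-0.016,0],[0,0,0,-0.016,0],[0,0,0,-0.016,0]]}}

```text
t: 3.1
tool_pos: [0.5113, -0.048, 0.0349]
eef_rot: [0.0, 0.685, 0.729, 0.0]
wrist_force: [-0.1, -0.0, 0.4]
finger_gap: 0.0
grasp_force: 0.0
```

>>> {"name": "arm_command", "arguments": {"increments": [[0,0,0,-0.0005,0],[0,0,0,-0.001,0],[0,0,0,-0.0015,0],[0,0,0,-0.002,0],[0,0,0,-0.002,0],[0,0,0,-0.002,0],[0,0,0,-0.002,0],[0,0,0,-0.002,0],[0,0,0,-0.002,0],[0,0,0,-0.002,0]]}}

```text
t: 4.1
tool_pos: [0.5112, -0.048, 0.0328]
eef_rot: [-0.0, 0.685, 0.729, 0.0]
wrist_force: [-0.7, -0.6, -0.1]
finger_gap: -0.0001
grasp_force: 0.0
```

```bash
python3 - <<'E'
from bench import env,cams
import cv2
cv2.imwrite("pics/a.png",cams.capture("scene")["image"][150:320,220:440].repeat(3,0).repeat(3,1))
E
```

```text
(no output)
```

View pics/a.png

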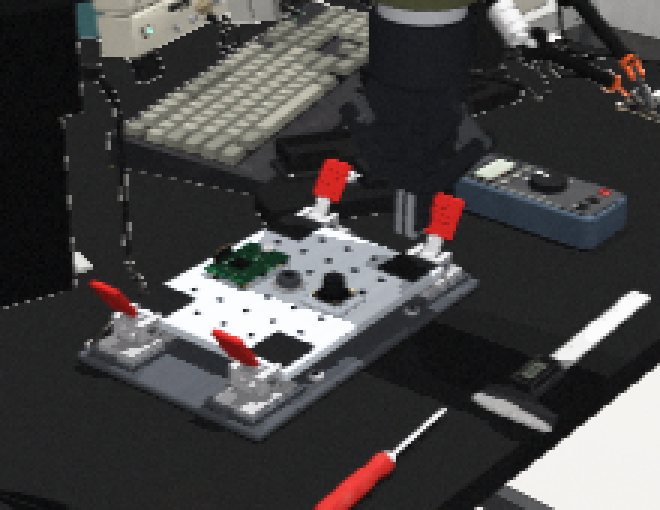

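The picture shows grey finger parts ending at crop (405,235), just above the front-right pad at (405,265). I'll check the projected TCP against this.

```bash
python3 - <<'E'
from h import *
s=load("scene0.pkl")
for P in((.5112,-.048,.0328),(.5112,-.048,.05),(.5112,-.048,.02)):print(((proj(s,P)-[220,150])*3).round(0))
E
```

```text
[408. 266.]
[409. 246.]
[407. 281.]
```

>>> {"name": "arm_command", "arguments": {"increments": [[0,0,0,-0.0005,0],[0,0,0,-0.001,0],[0,0,0,-0.0015,0],[0,0,0,-0.002,0],[0,0,0,-0.002,0],[0,0,0,-0.002,0],[0,0,0,-0.002,0],[0,0,0,-0.002,0],[0,0,0,-0.002,0],[0,0,0,-0.002,0]]}}

```text
t: 5.15
tool_pos: [0.5112, -0.048, 0.0308]
eef_rot: [-0.0, 0.685, 0.729, 0.0]
wrist_force: [-0.4, 0.5, 0.7]
finger_gap: -0.0
grasp_force: 0.0
```

>>> {"name": "arm_command", "arguments": {"increments": [[0,0,0,-0.0005,0],[0,0,0,-0.001,0],[0,0,0,-0.0015,0],[0,0,0,-0.002,0],[0,0,0,-0.002,0],[0,0,0,-0.002,0],[0,0,0,-0.002,0],[0,0,0,-0.002,0],[0,0,0,-0.002,0],[0,0,0,-0.002,0]]}}

```text
t: 6.15
tool_pos: [0.5112, -0.048, 0.0288]
eef_rot: [-0.0, 0.685, 0.729, -0.0]
wrist_force: [0.4, -0.1, 0.1]
finger_gap: -0.0001
grasp_force: 0.0
```

```bash
python3 - <<'E'
from bench import env,cams
import cv2
for i in range(3):
    im=cams.capture("scene")["image"];print(env.get_obs()["wrist_force"])
cv2.imwrite("pics/b.png",cv2.resize(im[195:260,320:400],None,fx=8,fy=8,interpolation=cv2.INTER_CUBIC))
E
```

```text
[-0.48950735  0.17241923 -0.82224026]
[-0.69630514 -0.38255132 -0.35758676]
[-0.70320872 -0.73092978  0.03390682]
```

View pics/b.png

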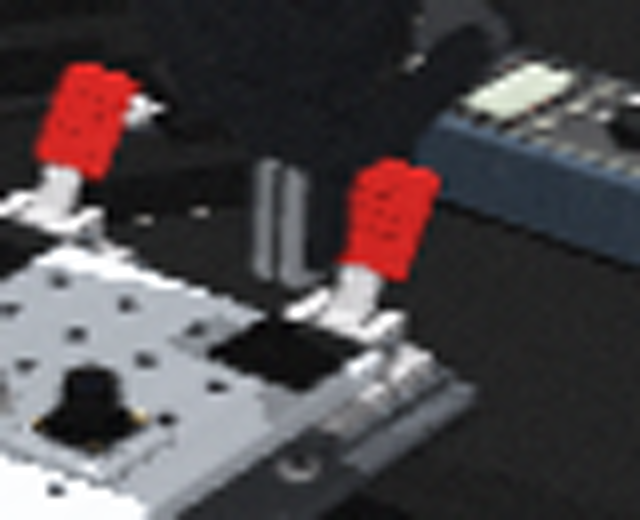

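The grey finger parts end at crop (290,280), above the pad's back edge (row 315). The wrist force is still about zero, so I'll keep descending in small steps.

>>> {"name": "arm_command", "arguments": {"increments": [[0,0,0,-0.0005,0],[0,0,0,-0.001,0],[0,0,0,-0.0015,0],[0,0,0,-0.002,0],[0,0,0,-0.0025,0],[0,0,0,-0.003,0],[0,0,0,-0.003,0],[0,0,0,-0.003,0],[0,0,0,-0.003,0],[0,0,0,-0.003,0]]}}

```text
t: 7.3
tool_pos: [0.5112, -0.048, 0.0258]
eef_rot: [-0.0, 0.685, 0.729, -0.0]
wrist_force: [0.5, 0.0, 0.7]
finger_gap: 0.0001
grasp_force: 0.0
```

```bash
python3 - <<'E'
from bench import env,cams
import cv2
o=env.get_obs();print(o["wrist_force"],o["moment"],o["tool_pos"])
im=cams.capture("wrist")["image"]
cv2.imwrite("pics/w.png",im)
E
```

```text
[0.46623948 0.03201097 0.7390538 ] [ 0.01070576 -0.05635264  0.04014087] [ 0.5112047  -0.04798779  0.02579614]
```

View pics/w.png

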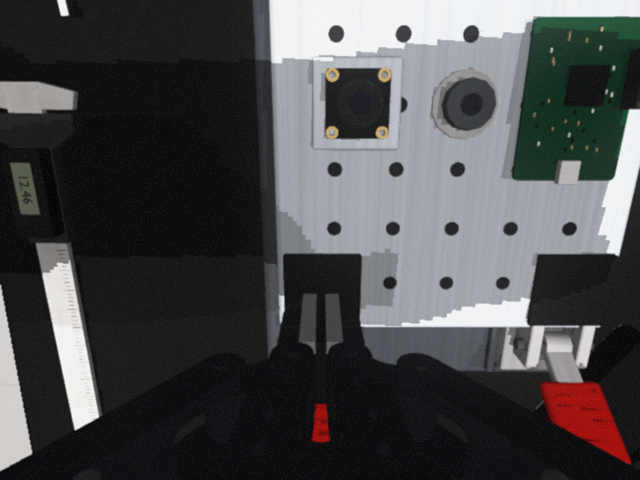

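The wrist view shows the front-right pad at columns 284–361, rows 254–325, with the grey fingertips ending at (320,293) over it.

```bash
python3 - <<'E'
from bench import env,cams
from h import *
import pickle
c=cams.capture("wrist");pickle.dump(c,open("w1.pkl","wb"))
print(c["position"],c["mtx"][0,0],proj(c,(.5112,-.048,.0258)),proj(c,(.5112,-.048,.05)))
for z in(.02,.03,.04,.05):
    print(z,[onz(c,u,v,z)[:2].round(4) for u,v in((284,254),(361,254),(320,293))],np.linalg.norm(onz(c,284,254,z)-onz(c,361,254,z)).round(4), np.linalg.norm(onz(c,284,254,z)-onz(c,618,254,z)).round(4))
# plate centre stud, camera etc
E
```

```text
[0.50527117 0.02764668 0.1992128 ] 403.8866350362807 [322.92389146 284.27771505] [323.30314863 308.18081427]
0.02 [array([ 0.4922, -0.0363]), array([ 0.5283, -0.034 ]), array([ 0.5103, -0.0552])] 0.0362 0.157
0.03 [array([ 0.4929, -0.0327]), array([ 0.527 , -0.0306]), array([ 0.51  , -0.0506])] 0.0342 0.1483
0.04 [array([ 0.4936, -0.0291]), array([ 0.5257, -0.0271]), array([ 0.5097, -0.0459])] 0.0321 0.1395
0.05 [array([ 0.4944, -0.0256]), array([ 0.5244, -0.0237]), array([ 0.5094, -0.0413])] 0.0301 0.1307
```

>>> {"name": "arm_command", "arguments": {"increments": [[0,0,0,-0.0005,0],[0,0,0,-0.001,0],[0,0,0,-0.0015,0],[0,0,0,-0.002,0],[0,0,0,-0.0025,0],[0,0,0,-0.003,0],[0,0,0,-0.003,0],[0,0,0,-0.003,0],[0,0,0,-0.003,0],[0,0,0,-0.003,0]]}}

```text
t: 8.4
tool_pos: [0.5112, -0.0479, 0.0228]
eef_rot: [-0.0, 0.685, 0.729, 0.0]
wrist_force: [0.0, 0.8, -0.2]
finger_gap: 0.0001
grasp_force: 0.0
```

>>> {"name": "arm_command", "arguments": {"increments": [[0,0,0,-0.0005,0],[0,0,0,-0.001,0],[0,0,0,-0.0015,0],[0,0,0,-0.002,0],[0,0,0,-0.0025,0],[0,0,0,-0.003,0],[0,0,0,-0.003,0],[0,0,0,-0.003,0],[0,0,0,-0.003,0],[0,0,0,-0.003,0]]}}

```text
t: 9.4
tool_pos: [0.5112, -0.048, 0.0198]
eef_rot: [0.0, 0.685, 0.729, 0.0]
wrist_force: [-0.3, 0.1, 0.1]
finger_gap: 0.0002
grasp_force: 0.0
```

```bash
python3 - <<'E'
from bench import env,cams
import cv2
from h import *
o=env.get_obs();print(o["wrist_force"],o["moment"],o["tool_pos"],o["tau"])
im=cams.capture("scene")["image"]
a=load("scene0.pkl")["image"]
f=lambda i:cv2.resize(i[205:260,320:400],None,fx=5,fy=5,interpolation=cv2.INTER_CUBIC)
g=lambda i:(255*(i/255.)**.5).astype(np.uint8)
c=cams.capture("wrist")["image"]
cv2.imwrite("pics/c.png",g(np.vstack([np.hstack([f(im),f(a)]),cv2.resize(c[220:400,200:440],(800,300))])))
E
```

```text
[-0.27344251  0.11140272  0.09340461] [0.03034792 0.03909662 0.04154239] [ 0.51124918 -0.0479602   0.01982202] [-1.72914815e-04 -5.02581704e+01 -6.37284055e+00 -3.01775193e+01
  1.36144852e-02  2.52411955e-03  1.37446636e-05]
```

View pics/c.png

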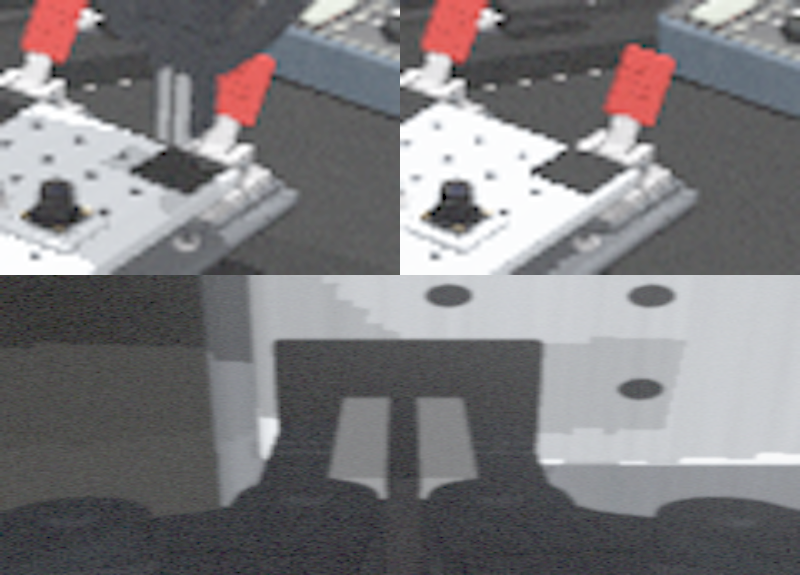

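The tips (left crop row ~147) are still about 10 mm above the pad centre (row 168), so I keep descending.

>>> {"name": "arm_command", "arguments": {"increments": [[0,0,0,-0.0005,0],[0,0,0,-0.001,0],[0,0,0,-0.0015,0],[0,0,0,-0.002,0],[0,0,0,-0.0025,0],[0,0,0,-0.003,0],[0,0,0,-0.0035,0],[0,0,0,-0.004,0],[0,0,0,-0.004,0],[0,0,0,-0.004,0]]}}

```text
t: 10.5
tool_pos: [0.5112, -0.0479, 0.0158]
eef_rot: [-0.0, 0.685, 0.729, 0.0]
wrist_force: [0.0, 0.6, 0.0]
finger_gap: -0.0004
grasp_force: 0.0
```

>>> {"name": "arm_command", "arguments": {"increments": [[0,0,0,-0.0005,0],[0,0,0,-0.001,0],[0,0,0,-0.0015,0],[0,0,0,-0.002,0],[0,0,0,-0.0025,0],[0,0,0,-0.003,0],[0,0,0,-0.003,0],[0,0,0,-0.003,0],[0,0,0,-0.003,0],[0,0,0,-0.003,0]]}}

```text
t: 11.5
tool_pos: [0.5112, -0.048, 0.0128]
eef_rot: [-0.0, 0.685, 0.729, 0.0]
wrist_force: [-0.1, 0.7, 0.0]
finger_gap: -0.0001
grasp_force: 0.0
```

>>> {"name": "arm_command", "arguments": {"increments": [[0,0,0,-0.0005,0],[0,0,0,-0.001,0],[0,0,0,-0.0015,0],[0,0,0,-0.002,0],[0,0,0,-0.0025,0],[0,0,0,-0.003,0],[0,0,0,-0.003,0],[0,0,0,-0.003,0],[0,0,0,-0.003,0],[0,0,0,-0.003,0]]}}

```text
t: 12.5
tool_pos: [0.5112, -0.048, 0.0098]
eef_rot: [-0.0, 0.685, 0.728, 0.0]
wrist_force: [0.8, -0.5, 1.0]
finger_gap: -0.0
grasp_force: 0.0
```

```bash
python3 - <<'E'
from bench import env,cams
import cv2
from h import *
im=cams.capture("scene")["image"];print(env.get_obs()["wrist_force"])
c=cams.capture("wrist")["image"]
g=lambda i:(255*(i/255.)**.5).astype(np.uint8)
f=lambda i:cv2.resize(i,(400,300),interpolation=cv2.INTER_CUBIC)
cv2.imwrite("pics/d.png",g(np.hstack([f(im[205:265,320:400]),f(c[220:400,200:440])])))
E
```

```text
[ 0.11327594  0.92621593 -0.14615539]
```

View pics/d.png

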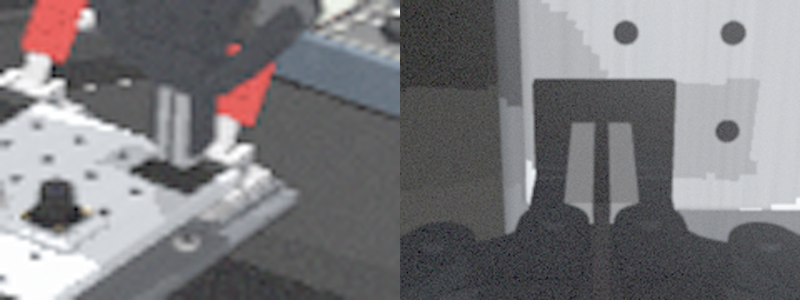

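The scene crop shows the tips at about row 163 with the pad centre at row 175, so roughly 5 mm remains.

>>> {"name": "arm_command", "arguments": {"increments": [[0,0,0,-0.0005,0],[0,0,0,-0.001,0],[0,0,0,-0.0015,0],[0,0,0,-0.002,0],[0,0,0,-0.0025,0],[0,0,0,-0.003,0],[0,0,0,-0.003,0],[0,0,0,-0.003,0],[0,0,0,-0.003,0],[0,0,0,-0.003,0]]}}

```text
t: 13.6
tool_pos: [0.5112, -0.048, 0.0068]
eef_rot: [-0.0, 0.685, 0.728, 0.0]
wrist_force: [-0.9, -0.1, 0.2]
finger_gap: 0.0
grasp_force: 0.0
```

>>> {"name": "arm_command", "arguments": {"increments": [[0,0,0,-0.0005,0],[0,0,0,-0.001,0],[0,0,0,-0.0015,0],[0,0,0,-0.002,0],[0,0,0,-0.002,0],[0,0,0,-0.002,0],[0,0,0,-0.002,0],[0,0,0,-0.002,0],[0,0,0,-0.002,0],[0,0,0,-0.002,0]]}}

```text
t: 14.6
tool_pos: [0.5114, -0.048, 0.0057]
eef_rot: [0.0, 0.685, 0.729, -0.0]
wrist_force: [-5.0, -0.2, 11.6]
finger_gap: 0.0001
grasp_force: 5.6
```

>>> {"name": "arm_command", "arguments": {"increments": [[0,0,0,0.035,0],[0,-0.003,0.045,0.035,0],[0,-0.006,0.09,0.035,0],[0,-0.0095,0.1356,0.035,0],[0,-0.0095,0.1556,0.035,0],[0,-0.0095,0.1556,0.02,0],[0,-0.0095,0.1556,0.01,0],[0,-0.0095,0.1556,0.005,0],[0,-0.0095,0.1556,0.004,0],[0,-0.0095,0.1556,0.004,0]]}}

```text
t: 15.6
tool_pos: [0.5017, 0.1065, 0.0085]
eef_rot: [-0.0, 0.686, 0.728, -0.0]
wrist_force: [-0.1, 0.5, 0.2]
finger_gap: 0.0
grasp_force: 0.0
```

>>> {"name": "arm_command", "arguments": {"increments": [[0,0,0,-0.001,0],[0,0,0,-0.002,0],[0,0,0,-0.003,0],[0,0,0,-0.004,0],[0,0,0,-0.0045,0],[0,0,0,-0.005,0],[0,0,0,-0.005,0],[0,0,0,-0.005,0],[0,0,0,-0.005,0],[0,0,0,-0.005,0]]}}

```text
t: 16.6
tool_pos: [0.5018, 0.1076, 0.0038]
eef_rot: [0.0, 0.685, 0.729, 0.0]
wrist_force: [-1.6, -0.4, 3.3]
finger_gap: 0.0
grasp_force: 1.6
```

>>> {"name": "arm_command", "arguments": {"increments": [[0,0,0,-0.0005,0],[0,0,0,-0.001,0],[0,0,0,-0.0015,0],[0,0,0,-0.0015,0],[0,0,0,-0.0015,0],[0,0,0,-0.0015,0],[0,0,0,-0.0015,0],[0,0,0,-0.0015,0],[0,0,0,-0.0015,0],[0,0,0,-0.0015,0]]}}

```text
t: 17.6
tool_pos: [0.5018, 0.1077, 0.0032]
eef_rot: [0.0, 0.685, 0.729, -0.0]
wrist_force: [-5.3, -1.8, 14.6]
finger_gap: -0.0001
grasp_force: 7.2
```

>>> {"name": "arm_command", "arguments": {"increments": [[0,0,0,0.001,0],[0,0,0,0.002,0],[0,0,0,0.0022,0],[0,0,0,0.0022,0],[0,0,0,0.0022,0],[0,0,0,0.0022,0],[0,0,0,0.0022,0],[0,0,0,0.0022,0],[0,0,0,0.0022,0],[0,0,0,0.0022,0]]}}

```text
t: 18.6
tool_pos: [0.5017, 0.1076, 0.0045]
eef_rot: [-0.0, 0.685, 0.729, 0.0]
wrist_force: [0.4, 0.2, 2.5]
finger_gap: 0.0001
grasp_force: 0.9
```

```bash
python3 - <<'E'
from bench import env,cams
import numpy as np
r=[]
for i in range(8): cams.capture("top");r.append(env.get_obs()["wrist_force"])
print(np.mean(r,0),env.get_obs()["tool_pos"])
E
```

```text
[ 0.3394169  -0.2396278   1.79871579] [0.5017316  0.10761874 0.00449672]
```

FL gives: it is soft (about 2 N/mm) and then stops hard about 2.5 mm below FR's contact height. Next is its shim.

>>> {"name": "arm_command", "arguments": {"increments": [[0,0,0,0.03,0],[0,0,0,0.05,0],[0,-0.0012,0.02,0.05,0],[0,-0.0024,0.041,0.05,0],[0,-0.0024,0.041,0.05,0],[0,-0.0024,0.041,0.042,0],[0,-0.0025,0.0415,0.035,0],[0,-0.0027,0.045,0.031,0],[0,-0.0027,0.045,0.031,0],[0,-0.0027,0.045,0.031,0]]}}

```text
t: 20.0
tool_pos: [0.4989, 0.1524, 0.0352]
eef_rot: [-0.0, 0.685, 0.728, -0.0]
wrist_force: [-0.1, 0.5, 0.2]
finger_gap: 0.0005
grasp_force: 0.0
```

```bash
python3 - <<'E'
from bench import env,cams
import cv2
from h import *
im=cams.capture("scene")["image"];print(env.get_obs()["wrist_force"])
g=lambda i:(255*(i/255.)**.6).astype(np.uint8)
cv2.imwrite("pics/e.png",g(cv2.resize(im[200:310,230:370],None,fx=5,fy=5,interpolation=cv2.INTER_CUBIC)))
E
```

```text
[-0.13559542  0.05320519 -0.43538554]
```

View pics/e.png

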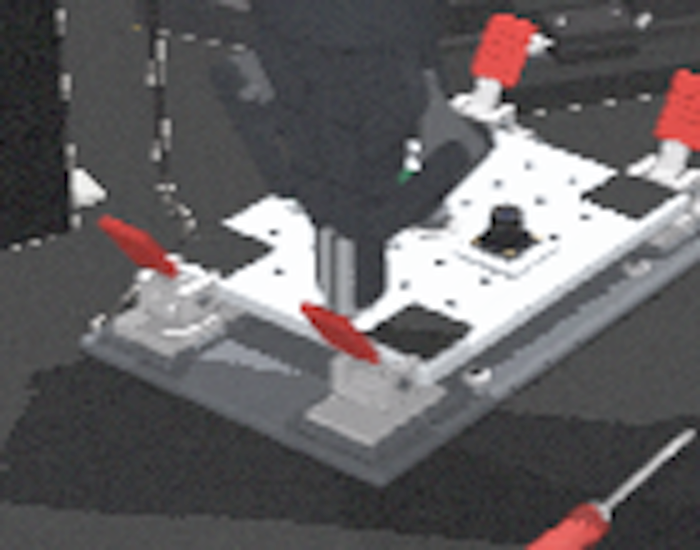

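The picture shows the fingertips at about (345,310), just inboard of the raised front-left lever (300–380, 305–360) with no contact yet. Next I fold it along its arc.

>>> {"name": "arm_command", "arguments": {"increments": [[0,-0.0002,0.003,-0.003,0],[0,-0.0003,0.005,-0.006,0],[0,-0.0005,0.008,-0.009,0],[0,-0.0006,0.01,-0.012,0],[0,-0.0007,0.012,-0.0155,0],[0,-0.0008,0.014,-0.019,0],[0,-0.0009,0.015,-0.022,0],[0,-0.001,0.0165,-0.025,0],[0,-0.001,0.0165,-0.025,0],[0,-0.001,0.0165,-0.025,0]]}}

```text
t: 21.05
tool_pos: [0.4975, 0.1689, 0.01]
eef_rot: [-0.0, 0.685, 0.729, -0.0]
wrist_force: [0.1, 0.1, -0.6]
finger_gap: -0.0001
grasp_force: 0.0
```

>>> {"name": "arm_command", "arguments": {"increments": [[0,0,0.0005,-0.002,0],[0,0,0.001,-0.004,0],[0,0,0.002,-0.006,0],[0,0,0.002,-0.007,0],[0,0,0.002,-0.008,0],[0,0,0.002,-0.0085,0],[0,0,0.002,-0.0085,0],[0,0,0.002,-0.0085,0],[0,0,0.002,-0.0085,0],[0,0,0.002,-0.0085,0]]}}

```text
t: 22.05
tool_pos: [0.4982, 0.1712, 0.0026]
eef_rot: [0.0, 0.685, 0.729, 0.0]
wrist_force: [-2.9, -1.3, 8.6]
finger_gap: 0.0001
grasp_force: 4.4
```

>>> {"name": "arm_command", "arguments": {"increments": [[0,0,0,-0.0005,0],[0,0,0,-0.001,0],[0,0,0,-0.0015,0],[0,0,0,-0.0015,0],[0,0,0,-0.0015,0],[0,0,0,-0.0015,0],[0,0,0,-0.0015,0],[0,0,0,-0.0015,0],[0,0,0,-0.0015,0],[0,0,0,-0.0015,0]]}}

```text
t: 23.05
tool_pos: [0.4984, 0.1713, 0.0021]
eef_rot: [0.001, 0.685, 0.729, 0.0]
wrist_force: [-6.7, -2.5, 19.6]
finger_gap: -0.0001
grasp_force: 10.0
```

```bash
cat >red.py <<'E'
from bench import env,cams
from h import *
for n,(x0,x1,y0,y1) in {"top":(265,390,185,270),"scene":(235,390,195,300)}.items():
    im=cams.capture(n)["image"];h=cv2.cvtColor(im,cv2.COLOR_BGR2HSV)
    m=(((h[...,0]<8)|(h[...,0]>172))&(h[...,1]>130)&(h[...,2]>50)).astype(np.uint8)
    k,l,s,ce=cv2.connectedComponentsWithStats(m)
    for i in range(1,k):
        if s[i,4]>8 and x0-10<ce[i][0]<x1 and y0<ce[i][1]<y1: print(n,s[i],ce[i].round(1))
s=load("scene0.pkl");t=load("top0.pkl")
print("flat FL pad expected",proj(s,(.4978,.1727,.031)),proj(t,(.4978,.1727,.031)))
E
python3 red.py
```

```text
top [369 195  11  12 101] [374.5 200.9]
top [272 204   9  11  79] [276.2 209.2]
top [373 237  11  11  94] [378.5 242.8]
scene [324 203  14  15 133] [330.1 209.5]
scene [360 214  15  16 156] [367.4 221.5]
scene [249 243  17  12  88] [257.2 248.4]
scene [283 278  20  10  98] [292.3 282.6]
flat FL pad expected [293.63705346 279.85526023] [274.90329563 252.87722939]
```

>>> {"name": "arm_command", "arguments": {"increments": [[0,0,0,0.02,0],[0,0,0,0.035,0],[0,0.0018,-0.03,0.035,0],[0,0.0037,-0.0635,0.035,0],[0,0.0037,-0.0635,0.03,0],[0,0.0037,-0.0635,0.018,0],[0,0.0037,-0.0635,0.011,0],[0,0.0037,-0.0635,0.009,0],[0,0.0037,-0.0635,0.009,0],[0,0.0037,-0.0635,0.009,0]]}}

```text
t: 24.15
tool_pos: [0.5017, 0.1085, 0.0095]
eef_rot: [-0.0, 0.685, 0.729, 0.0]
wrist_force: [0.1, -0.3, 0.3]
finger_gap: -0.0001
grasp_force: 0.0
```

>>> {"name": "arm_command", "arguments": {"increments": [[0,0,0,-0.001,0],[0,0,0,-0.002,0],[0,0,0,-0.003,0],[0,0,0,-0.004,0],[0,0,0,-0.0045,0],[0,0,0,-0.0048,0],[0,0,0,-0.005,0],[0,0,0,-0.005,0],[0,0,0,-0.005,0],[0,0,0,-0.005,0]]}}

```text
t: 25.15
tool_pos: [0.502, 0.1077, 0.006]
eef_rot: [0.001, 0.685, 0.729, 0.0]
wrist_force: [-5.9, -1.4, 17.8]
finger_gap: -0.0
grasp_force: 8.8
```

Firm now: 17.8 N at 6.0 mm, where it previously sank to 3.2 mm. I'll draw clear upward.

>>> {"name": "arm_command", "arguments": {"increments": [[0,0,0,0.02,0],[0,0,0,0.05,0],[0,0,0,0.09,0],[0,0,0,0.13,0],[0,0,0,0.15,0],[0,0,0,0.15,0],[0,0,0,0.15,0],[0,0,0,0.15,0],[0,0,0,0.15,0],[0,0,0,0.15,0]]}}

```text
t: 26.15
tool_pos: [0.5012, 0.1075, 0.1536]
eef_rot: [-0.001, 0.685, 0.729, -0.001]
wrist_force: [-1.0, -0.3, 0.4]
finger_gap: 0.0003
grasp_force: 0.0
```

```bash
python3 red.py; python3 -c "
from bench import env;o=env.get_obs();print(o['t'],o['tool_pos'],o['wrist_force'])"
```

```text
top [369 195  11  12 101] [374.5 200.9]
top [373 237  11  11  96] [378.4 242.7]
scene [324 203  14  15 134] [330.1 209.5]
scene [360 214  15  16 157] [367.4 221.5]
scene [249 243  17  12  87] [257.2 248.5]
scene [283 275  20  13 145] [292.9 280.8]
flat FL pad expected [293.63705346 279.85526023] [274.90329563 252.87722939]
26.25 [0.50141429 0.10760039 0.15392321] [0.48761569 0.76215658 0.62889051]
```

The front-left shim is flat at the expected pixel, the other three are unchanged, and the arm is clear.

```bash
python3 -c "
from bench import sign_off;print(sign_off())"
```

```text
the job is handed in; nothing more can be done
None
```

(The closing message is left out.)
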